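# Take the guide block off the worn spindle

## Task

Slide the yellow guide block along the spindle of the green trimming machine, over the slightly thicker brass collar at its open end and off, then stand it upright in the blue tray and let go. The spindle is worn and sits a little crooked, so follow it and centre the block on the end collar by feel: the block must never press on the machine or its spindle with more than 20 newtons. Do not drop the block, set it down gently, and leave the tin, the hammer, the rubber heel and the red tray alone.

Things in the scene. Friction and masses are not known exactly. Their poses are not given: they have to be found in the camera images.
- machine: Green bench-mounted trimming machine head, fixed, 110 x 120 mm and 183 mm high on a 150 x 170 x 22 mm base plate. Origin: on the bench under the middle of the head, z up. A round steel spindle, 14 mm diameter, comes out of a 56 mm wide boss on its -y face (boss ends at machine y -70 mm) and points nearly along the machine's -y.
- spindle_root (a point): Point on the spindle's axis at machine (0, -94, 130) mm; axes as the machine's. The open end is 112 mm further out (machine y -206); the last 12 mm is a fixed brass end collar, 18 mm diameter, square-edged. From this point the spindle leans 2.5 to 5 degrees to one side (machine +x or -x) and dips 1 to 3 degrees towards its open end: no pose tells this. It is rigid, does not turn.
- block: Yellow guide block, loose, 0.28 to 0.45 kg, 44 mm (own x) by 36 mm (own y) by 70 mm high. Origin: centre of its underside, z up. Starts hanging on the spindle about 6 mm from the boss, underside about 88 mm above the bench, own y roughly (within the play) along the spindle. Grip its plain side faces (+x and -x, 44 mm apart) from above.
- bore (a point): Centre of the block's bore, 38 mm above its underside. Square bore, 22 x 22 mm, right through along the block's y: 4 mm of play each way on the spindle but only 2 mm on the end collar, whose edge catches the block unless the bore is centred on it by feel. Clear of the end when this point is beyond machine y = -224 mm; the gripper then carries all its weight.
- tray: Blue open plastic tray, fixed, 130 x 130 mm outside, 20 mm high, walls and floor 4 to 5 mm. Origin: centre of its underside on the bench. The block goes here, anywhere inside on its own underside.
- scrap_tray: Red tray of the same size, fixed; not to be used. It may have changed places with the blue one. Origin: centre of its underside.
- tin: Metal tin, loose, 70 mm diameter, 85 mm high, standing; origin centre of its underside. Leave alone.
- hammer: Hammer, loose, 240 mm long, lying on the bench along its own x; origin at its underside. Leave alone.
- heel: Black rubber shoe heel, loose, about 105 x 60 mm, 22 mm thick, lying flat; origin on its underside. Leave alone.
Not all that is in view belongs to the job. Several things have the shape of the block; the one meant has the colours described above. There is more than one size of the tray; the job needs the smaller.

How it is judged:
On the way, in this order (a step that is already met when the one before it is completed fails the run):
1. the block has been slid half-way along the spindle (y of block in the frame of machine between -0.2 and -0.145 m and angle between block's own z axis and vertical below 0.35 rad), for 0.1 s.
2. the block is clear of the spindle's open end, held up off the bench (y of block in the frame of machine below -0.224 m and height (world z) of block above 0.04 m), for 0.1 s.
At the end, for the whole second after the job is handed in: The block stands upright (within 0.1 rad) on the floor of the blue tray, wholly inside its walls, at rest and released; the other things are where they were (x of block in the frame of tray between -0.05 and 0.05 m and y of block in the frame of tray between -0.05 and 0.05 m and height (world z) of block below 0.012 m and angle between block's own z axis and vertical below 0.1 rad and linear speed of block below 0.02 m/s and contact force between block and tray above 1 N); the robot touches nothing.
It fails at once if the block presses on the machine or its spindle with more than 20 N (contact force between block and machine above 20 N).
It fails at once if the block is dropped or banged down in the tray (more than 35 N) (contact force between block and tray above 35 N).
It fails at once if the block falls on the bench or lands in the red tray (height (world z) of block below 0.035 m and horizontal distance between block and tray above 0.095 m).
It fails at once if the tin, the hammer or the rubber heel is moved more than 20 mm (distance of any of tin, hammer, heel from where it was at the start of the episode above 0.02 m).
It fails at once if the robot or the block presses on the red tray (contact force between scrap_tray and anything else above 5 N).
It also fails if it takes over 72 s, if anything falls off the work surface, if the arm or the gripper's body presses on something with over 40 N, if the wrist force passes 120 N, or if a joint passes its speed limit or range.

## Robot

A 7-joint arm with a two-finger parallel gripper is mounted at the origin on the work surface. World frame = base frame: x ahead of the robot, y to its left, z up, the work surface at z = 0. Lengths are in m, angles in rad, forces in N, time in s.
With the tool pointing down it reaches from about 0.4 to 0.85 m from the base axis. Payload 4.4 kg.
Tool frame: the origin (TCP) lies on the centre line of the jaws, within the pads' length; the fingertips stand 22 mm ahead of it and the grasp point (between the pads) lies 3 mm ahead of it; z points along the fingers, x is the direction in which the jaws open and shut, and the axes are right-handed (so a half turn about z gives the same grasp; the last joint's range is limited). The gripper opens to 94 mm and grips with 3 to 60 N. Pads are 16 mm wide; open, the fingers measure 119 mm over their backs; the gripper's body (75 mm by 177 mm) begins 78 mm behind the grasp point.
Start: joints at [-1.4, 0.628, 0.038, 1.517, -0.027, 0.996, -0.02], TCP at [0.152, 0.632, 0.227] pointing down, gripper open.
Joint ranges: [-3.06, 3.06], [-0.37, 2.12], [-1.25, 1.32], [0.18, 2.47], [-1.1, 4.24], [0.23, 1.98], [-2.94, 2.94]. Speed limits (rad/s): [2.57, 2.57, 3.14, 3.14, 3.14, 3.14, 3.14].

## Interface

Orientations are given as a unit quaternion [w, x, y, z].
In Python, from station import * gives the robot as it stands. The module is installed in compiled form; this text tells all that it offers. Calls block until the motion is done:
- goto(position, orientation): joint-space move of the TCP to a pose.
- servo_line(position, max_speed=0.15, orientation=None, force_limit=None): straight line of the TCP; orientation=None keeps the orientation; max_speed is the mean speed in m/s. With force_limit (N) it stops when the force on the tool has changed by that much, and returns True; else False.
- move_joints(angles): joint-space move.
- gripper_to(opening, strength=None): opening from 0.0 (shut) to 1.0 (fully open); strength is the grip in N (None keeps the last); returns when the fingers have stopped.
- dwell(seconds).
- solve_ik(position, orientation): joint angles nearest the present ones, or None.
- grab_frame(name): name is "scene" or "top" or "wrist"; returns (picture, depth): 420x560x3 uint8, blue, green, red; 420x560 float32, m along the optical axis (not along the pixel's ray), 0 where there is no reading.
- camera_model(name): a dict with "vfov" (degrees; the focal length in pixels is half the picture's height over the tangent of half this angle, whatever the lens; pixels are square), "cx", "cy" (the principal point, pixels), "distortion" ([k1, k2, p1, p2, k3] as OpenCV has them; the pictures are not rectified), "R" (3x3) and "t" (3): a world point X has camera coordinates R X + t; the wrist camera has in their place "T_tool_cam" (4x4, takes a point from camera to tool coordinates, whose origin is the TCP and whose axes are the tool frame's). Camera axes: x right, y down, z forward; pixel columns grow to the right and rows downward; lengths in m; the calibration is good to about 2 mm. A picture is of the moment at which its call begins: read the wrist's pose just before it. camera_model takes no time and is no camera call.
A pose or a line that the arm cannot do raises MotionError and nothing moves.
- close_job(): hands the job in, once; it reports no verdict.
Readings, each from a call of its own:
- get_clock(): time.
- get_q(): joint angles.
- get_dq(): joint speeds.
- get_joint_efforts(): joint torques, N m.
- get_eef_pos(): TCP position.
- get_ee_rot(): TCP orientation.
- get_wrist_force(): force on the tool from outside, world axes, zero at the start.
- get_wrist_torque(): the same for the moment, N m.
- get_finger_gap(): opening from 0.0 (shut) to 1.0 (fully open).
Only numpy, scipy, OpenCV 4.12 (cv2) and the standard library are available. Lean on these libraries where they do the work, as an engineer would, in place of code of your own. Each camera call takes 0.05 s, during which the arm holds its last target.

## Working session

There is one attempt and no reset: what is moved stays moved. The work goes in short steps, each a Python script; the robot and the scene stay as the last script left them, time stands still between calls to the robot, and variables do not carry over. Pictures are saved under pics/ and viewed, and the job is handed in when it is done.

```bash
mkdir -p pics; ls
python3 - <<'E'
from station import *
import cv2, numpy as np
for n in ("scene","top","wrist"):
    p,d=grab_frame(n); cv2.imwrite(f"pics/{n}0.png",p); np.save(f"pics/{n}0.npy",d)
    m=camera_model(n); print(n,{k:np.round(v,4).tolist() if not isinstance(v,(str,)) else v for k,v in m.items()})
print(get_clock(),get_eef_pos(),get_ee_rot(),get_finger_gap(),get_wrist_force())
E
```

```text
pics
scene {'vfov': 47.9591, 'cx': 277.5075, 'cy': 212.8352, 'distortion': [-0.0956, 0.0, 0.0, 0.0, 0.0], 'R': [[-0.6815, 0.7316, -0.0169], [0.5401, 0.4872, -0.6862], [-0.4938, -0.4768, -0.7272]], 't': [0.4969, -0.1498, 1.4605]}
top {'vfov': 52.4963, 'cx': 281.8004, 'cy': 216.9579, 'distortion': [0.0228, 0.0, 0.0, 0.0, 0.0], 'R': [[0.0172, -0.9995, 0.0259], [-0.9947, -0.0197, -0.1013], [0.1017, -0.024, -0.9945]], 't': [-0.1545, 0.5597, 0.9705]}
wrist {'vfov': 64.3141, 'cx': 281.661, 'cy': 207.0264, 'distortion': [-0.0054, 0.0, 0.0, 0.0, 0.0], 'T_tool_cam': [[1.0, -0.0005, -0.0002, 0.0003], [0.0006, 0.9596, 0.2814, -0.0823], [0.0001, -0.2814, 0.9596, -0.1566], [0.0, 0.0, 0.0, 1.0]]}
0.15 [0.15236273 0.631423   0.2267932 ] [ 4.40202560e-04  7.85693238e-01  6.18615913e-01 -5.42964640e-04] 1.0010729490833927 [ 0.43351406 -0.72293061  0.20432618]
```

View pics/scene0.png

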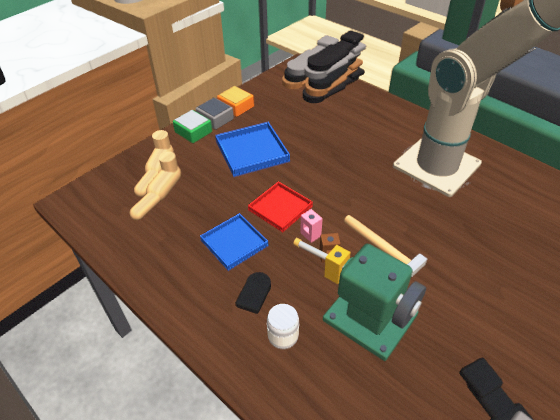

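View pics/top0.png

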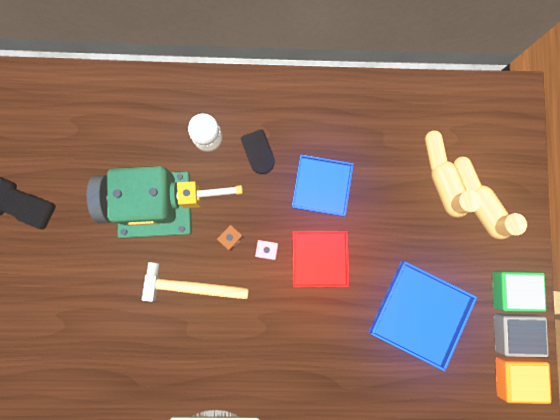

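View pics/wrist0.png

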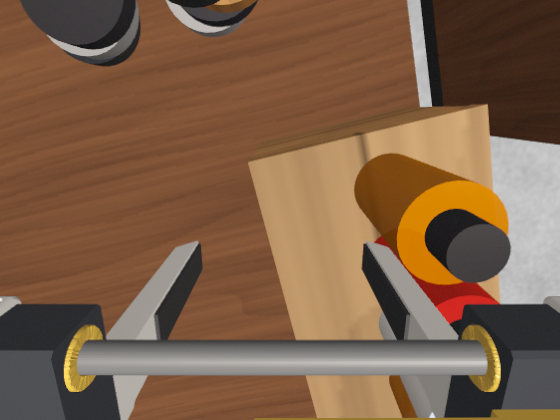

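The scene and top pictures show:
- Machine on the left of the top view at about (140,195), with its spindle pointing right (world −y) and the collar at about (240,189).
- Yellow block at (187,192) in the top view and (338,262) in the scene view.
- Small blue tray at (323,185) and red tray at (320,259) in the top view.
- Tin at (205,130), heel at (258,152) and hammer at (195,288) in the top view. 

Next I'll measure these.

```bash
cat > h.py <<'E'
from station import *
import cv2, numpy as np
from scipy.spatial.transform import Rotation as Rn
def K(m):
    f=210/np.tan(np.radians(m["vfov"])/2); return np.array([[f,0,m["cx"]],[0,f,m["cy"]],[0,0,1]])
def qR(q): q=np.asarray(q); return Rn.from_quat([q[1],q[2],q[3],q[0]]).as_matrix()
def Rq(R): q=Rn.from_matrix(R).as_quat(); return [q[3],q[0],q[1],q[2]]
def extr(n,pose=None):
    m=camera_model(n)
    if n!="wrist": return np.array(m["R"]),np.array(m["t"])
    T=np.array(m["T_tool_cam"]); p,q=pose; W=np.eye(4); W[:3,:3]=qR(q); W[:3,3]=p
    C=np.linalg.inv(W@T); return C[:3,:3],C[:3,3]
def rays(n,uv,pose=None):
    m=camera_model(n); R,t=extr(n,pose)
    u=cv2.undistortPoints(np.asarray(uv,float).reshape(-1,1,2),K(m),np.array(m["distortion"])).reshape(-1,2)
    d=np.c_[u,np.ones(len(u))]@R; return -R.T@t,d   # d has unit depth along optical axis
def onz(n,uv,z,pose=None):
    o,d=rays(n,uv,pose); return o+d*((z-o[2])/d[:,2])[:,None]
def atdepth(n,uv,dep,pose=None):
    o,d=rays(n,uv,pose); return o+d*np.asarray(dep)[:,None]
def proj(n,X,pose=None):
    m=camera_model(n);R,t=extr(n,pose)
    return cv2.projectPoints(np.asarray(X,float).reshape(-1,1,3),cv2.Rodrigues(R)[0],t,K(m),np.array(m["distortion"]))[0].reshape(-1,2)
def tri(obs):  # obs list of (o,d)
    A=np.zeros((3,3));b=np.zeros(3)
    for o,d in obs:
        d=d/np.linalg.norm(d);P=np.eye(3)-np.outer(d,d);A+=P;b+=P@o
    x=np.linalg.solve(A,b); res=[np.linalg.norm((np.eye(3)-np.outer(d,d)/(d@d))@(x-o)) for o,d in obs]
    return x,res
def cloud(n,d,mask,pose=None):
    v,u=np.nonzero(mask&(d>0)); return atdepth(n,np.c_[u,v],d[v,u],pose)
E
cat > a.py <<'E'
from h import *
I={n:cv2.imread(f"pics/{n}0.png") for n in("top","scene")};D={n:np.load(f"pics/{n}0.npy") for n in I}
def show(name,n,lo,hi,box):
    hsv=cv2.cvtColor(I[n],cv2.COLOR_BGR2HSV);m=cv2.inRange(hsv,lo,hi);z=np.zeros_like(m);x0,y0,x1,y1=box;z[y0:y1,x0:x1]=m[y0:y1,x0:x1]
    P=cloud(n,D[n],z>0); print(name,n,len(P),"med",np.round(np.median(P,0),4),"p2",np.round(np.percentile(P,2,0),4),"p98",np.round(np.percentile(P,98,0),4)); return z,P
for n,b in(("top",(170,170,205,215)),("scene",(320,240,355,290))): show("block",n,(20,120,80),(35,255,255),b)
for n,b in(("top",(285,150,360,220)),("scene",(195,210,275,270))): 
    z,P=show("blue",n,(105,120,60),(130,255,255),b)
    c=max(cv2.findContours(z,cv2.RETR_EXTERNAL,cv2.CHAIN_APPROX_NONE)[0],key=cv2.contourArea)
    r=cv2.minAreaRect(c);bx=cv2.boxPoints(r);print(r,np.round(onz(n,[r[0]],.02),4),np.round(onz(n,bx,.02),4).tolist())
for n,b in(("top",(285,225,355,295)),): show("red",n,(0,150,80),(8,255,255),b)
for n,b in(("top",(90,160,200,245)),("scene",(320,240,430,355))): show("green",n,(60,80,20),(90,255,255),b)
z,P=show("tin","top",(0,0,150),(180,60,255),(185,110,225,155))
z,P=show("heel","top",(0,0,0),(180,255,45),(238,125,278,178))
for n,b in(("top",(80,160,260,245)),("scene",(270,200,440,360))):
    x0,y0,x1,y1=b;cv2.imwrite(f"pics/{n}_c.png",cv2.resize(I[n][y0:y1,x0:x1],None,fx=4,fy=4,interpolation=cv2.INTER_CUBIC)[:600,:800])
E
python3 a.py
```

```text
block top 429 med [0.591  0.0534 0.1566] p2 [0.574  0.0375 0.0931] p98 [0.6176 0.0744 0.1602]
block scene 561 med [0.6135 0.0627 0.1507] p2 [0.5742 0.0411 0.0945] p98 [0.6187 0.078  0.1622]
blue top 2223 med [ 0.6293 -0.247   0.0038] p2 [ 0.5778 -0.3071 -0.0008] p98 [ 0.7107 -0.1752  0.021 ]
((322.3243408203125, 185.05406188964844), (54.5804557800293, 53.9228630065918), 9.462323188781738) [[ 0.6424 -0.2403  0.02  ]] [[0.5874, -0.1658, 0.02], [0.7172, -0.1853, 0.02], [0.6981, -0.3157, 0.02], [0.5685, -0.2946, 0.02]]
blue scene 2130 med [ 0.6419 -0.2391  0.0069] p2 [ 0.5763 -0.3058  0.002 ] p98 [ 0.7117 -0.1696  0.0232]
((234.05618286132812, 240.08987426757812), (44.73191452026367, 55.96788787841797), 57.9946174621582) [[ 0.6457 -0.2331  0.02  ]] [[0.6996, -0.3138, 0.02], [0.5381, -0.2984, 0.02], [0.593, -0.1542, 0.02], [0.7408, -0.1756, 0.02]]
red top 2778 med [ 0.4568 -0.2338  0.0034] p2 [ 0.4021 -0.3006 -0.0015] p98 [ 0.5224 -0.1719  0.0202]
green top 4198 med [0.5729 0.1431 0.1804] p2 [0.5166 0.08   0.0183] p98 [0.647  0.2221 0.1847]
green scene 5881 med [0.6283 0.1673 0.1421] p2 [
[... 873 characters left out ...]
ays
    u=cv2.undistortPoints(np.asarray(uv,float).reshape(-1,1,2),K(m),np.array(m["distortion"])).reshape(-1,2)
      ~~~~~~~~~~~~~~~~~~~^^^^^^^^^^^^^^^^^^^^^^^^^^^^^^^^^^^^^^^^^^^^^^^^^^^^^^^^^^^^^^^^^^^^^
cv2.error: OpenCV(4.12.0) /io/opencv/modules/calib3d/src/undistort.dispatch.cpp:347: error: (-215:Assertion failed) CV_IS_MAT(_src) && CV_IS_MAT(_dst) && (_src->rows == 1 || _src->cols == 1) && (_dst->rows == 1 || _dst->cols == 1) && _src->cols + _src->rows - 1 == _dst->rows + _dst->cols - 1 && (CV_MAT_TYPE(_src->type) == CV_32FC2 || CV_MAT_TYPE(_src->type) == CV_64FC2) && (CV_MAT_TYPE(_dst->type) == CV_32FC2 || CV_MAT_TYPE(_dst->type) == CV_64FC2) in function 'cvUndistortPointsInternal'
```

Run:
```python
from h import *
for s in (1,-1):
    Rt=np.array([[s,0,0],[0,-s,0],[0,0,-1.]])  # columns x,y,z
    for p in ([.594,-.05,.32],[.594,.056,.14],[.594,-.2,.16],[.642,-.24,.1]):
        j=solve_ik(p,Rq(Rt)); print(s,p,None if j is None else np.round(j,2))
```

```text
1 [0.594, -0.05, 0.32] [-0.34  0.52  0.61  1.56 -0.32  1.16  0.34]
1 [0.594, 0.056, 0.14] [-0.38  0.69  0.38  1.76 -0.35  0.76  0.18]
1 [0.594, -0.2, 0.16] [-0.04  0.73  0.54  1.66 -0.46  0.88  0.69]
1 [0.642, -0.24, 0.1] [ 0.12  0.85  0.37  1.52 -0.37  0.84  0.62]
-1 [0.594, -0.05, 0.32] [-0.58  0.7   1.15  1.57 -0.65  1.31 -2.49]
-1 [0.594, 0.056, 0.14] [ 0.12  0.69 -0.42  1.75  0.38  0.79  2.65]
-1 [0.594, -0.2, 0.16] [-0.3   0.97  1.14  1.67 -0.96  1.16 -2.03]
-1 [0.642, -0.24, 0.1] [-0.2   1.12  1.14  1.53 -1.07  1.2  -2.01]
```

Run:
```python
from h import *
q=Rq(np.diag([1,-1,-1.]))
for i,x in enumerate((.55,.64)):
    goto([x,-.02,.30],q); dwell(.3); pose=(get_eef_pos(),get_ee_rot()); p,d=grab_frame("wrist")
    cv2.imwrite(f"pics/w{i+1}.png",p); np.savez(f"pics/w{i+1}.npz",d=d,p=pose[0],q=pose[1]); print(pose,get_clock())
```

```text
(array([ 0.55002041, -0.01969753,  0.29994415]), array([-2.66674800e-05,  9.99999965e-01,  2.60297034e-04, -4.96803754e-05])) 3.2083
(array([ 0.63940377, -0.01994268,  0.30053297]), array([-2.49458037e-04,  9.99999954e-01, -9.51932016e-05,  1.45808457e-04])) 4.0083
```

View pics/w1.png

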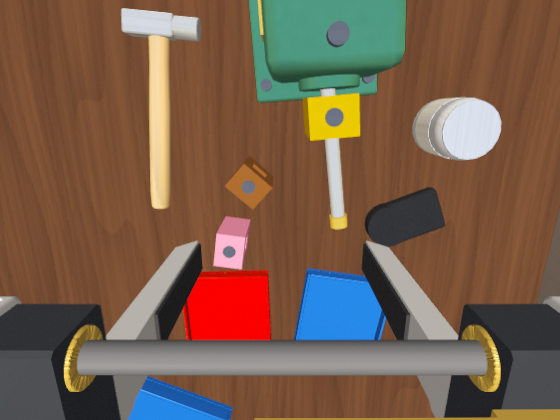

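View pics/w2.png

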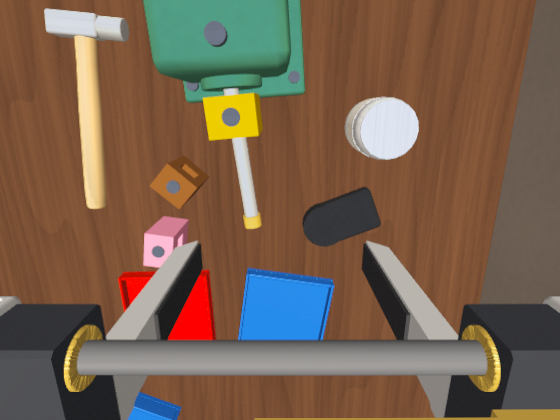

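Both views show the yellow block's top at (333,116) / (232,117), the grey spindle running down to the collar at (338,221) / (252,220), and the small blue tray at lower centre.

```bash
cat > b.py <<'E'
from h import *
V=[]
for i in(1,2):
    z=np.load(f"pics/w{i}.npz");V.append((cv2.imread(f"pics/w{i}.png"),z["d"],(z["p"],z["q"])))
lines=[];tops=[]
pts=[]
for (im,d,pose),bx,sb in zip(V,((295,88,368,145),(195,88,268,145)),((318,142,350,213),(228,142,265,213))):
    hsv=cv2.cvtColor(im,cv2.COLOR_BGR2HSV)
    # spindle
    x0,y0,x1,y1=sb;S=hsv[y0:y1,x0:x1];m=((S[...,1]<60)&(S[...,2]>90)).astype(np.uint8)
    C=[];W=[]
    for r in range(m.shape[0]):
        c=np.nonzero(m[r])[0]
        if len(c)>6:C.append((x0+(c[0]+c[-1])/2,y0+r));W.append(len(c))
    C=np.array(C);print("width",W[::8],len(C))
    o,dd=rays("wrist",C,pose);n=np.linalg.svd(dd/np.linalg.norm(dd,axis=1)[:,None])[2][2];lines.append((n,o))
    P=atdepth("wrist",C,[d[int(v),int(round(u))] for u,v in C],pose);P=P[(P[:,2]>.1)]
    A=np.c_[np.ones(len(P)),P[:,1]];print("depth fit x(y)",np.linalg.lstsq(A,P[:,0],rcond=None)[0],"z(y)+7mm",np.linalg.lstsq(A,P[:,2]+.007,rcond=None)[0],"std",np.std(P[:,2]-A@np.linalg.lstsq(A,P[:,2],rcond=None)[0]))
    # block
    x0,y0,x1,y1=bx;m=np.zeros(im.shape[:2],np.uint8);m[y0:y1,x0:x1]=cv2.inRange(hsv,(20,120,60),(35,255,255))[y0:y1,x0:x1]
    v,u=np.nonzero(m);P=atdepth("wrist",np.c_[u,v],d[v,u],pose)
    zt=np.percentile(P[:,2],[50,80]);top=np.zeros_like(m);k=np.abs(P[:,2]-zt[0])<.006;top[v[k],u[k]]=255
    c=max(cv2.findContours(top,cv2.RETR_EXTERNAL,cv2.CHAIN_APPROX_NONE)[0],key=cv2.contourArea);r=cv2.minAreaRect(c)
    Q=onz("wrist",cv2.boxPoints(r),zt[0],pose);print("block z",zt,"ctr",Q.mean(0),"corners",np.round(Q[:,:2],4).tolist())
    Pt=P[k];print(" top plane",np.linalg.lstsq(np.c_[np.ones(len(Pt)),Pt[:,:2]-Q.mean(0)[:2]],Pt[:,2],rcond=None)[0])
    dk=np.zeros_like(m);dk[y0:y1,x0:x1]=((hsv[...,1]<80)&(hsv[...,2]<110))[y0:y1,x0:x1]*255
    hull=cv2.fillPoly(np.zeros_like(m),[cv2.convexHull(c)],255);dk&=hull;M=cv2.moments(dk,True);h=(M["m10"]/M["m00"],M["m01"]/M["m00"]);tops.append(h);print(" dot",h,M["m00"])
    # collar
    cm=cv2.inRange(hsv,(18,90,60),(38,255,255));cm[:200]=0;cm[235:]=0;cm[:,:230]=0;cm[:,355:]=0
    v,u=np.nonzero(cm);P=atdepth("wrist",np.c_[u,v],d[v,u],pose);P=P[P[:,2]>.09];print("collar",len(P),np.round(P.min(0),4),np.round(P.max(0),4),np.round(np.median(P,0),4))
    g=np.zeros_like(m);g[230:345]=cv2.inRange(hsv,(105,120,60),(130,255,255))[230:345]
print("dot tri",tri([tuple((o,dd[0])) for o,dd in [rays("wrist",[t],v[2]) for t,v in zip(tops,V)]]))
(n1,o1),(n2,o2)=lines
dr=np.cross(n1,n2);dr/=np.linalg.norm(dr);dr*=-np.sign(dr[1])
for y in(.03,-.08):
    A=np.array([n1,n2,[0,1,0]]);print("axis at",y,np.linalg.solve(A,[n1@o1,n2@o2,y]))
print("dir",dr,"lean deg",np.degrees(np.arctan2(dr[0],-dr[1])),"dip",np.degrees(np.arcsin(-dr[2])))
E
python3 b.py
```

```text
width [14, 15, 15, 14, 14, 14, 14, 14, 14] 71
depth fit x(y) [ 0.60138308 -0.12624111] z(y)+7mm [0.14180774 0.02234994] std 0.0007589010007998405
block z [0.15718885 0.15791491] ctr [0.59496441 0.05612624 0.15718885] corners [[0.5702, 0.072], [0.6148, 0.0759], [0.6205, 0.0404], [0.5744, 0.0362]]
 top plane [0.15725575 0.00042078 0.02778768]Traceback (most recent call last):
  File "b.py", line 27, in <module>
    hull=cv2.fillPoly(np.zeros_like(m),[cv2.convexHull(c)],255);dk&=hull;M=cv2.moments(dk,True);h=(M["m10"]/M["m00"],M["m01"]/M["m00"]);tops.append(h);print(" dot",h,M["m00"])
                                                                                                   ~~~~~~~~^~~~~~~~~
ZeroDivisionError: float division by zero
```

```bash
sed -i 's/P\[:,2\]+.007/P[:,2]-.007/; s/z(y)+7mm/z(y)-7mm/; s/(hsv\[...,1\]<80)&(hsv\[...,2\]<110)/(hsv[...,1]<120)\&(hsv[...,2]<140)/' b.py; python3 b.py; python3 -c "
import cv2;im=cv2.imread('pics/w1.png');print(im[112:122:3,328:341:4].tolist())"
```

```text
width [14, 15, 15, 14, 14, 14, 14, 14, 14] 71
depth fit x(y) [ 0.60138308 -0.12624111] z(y)-7mm [0.12780774 0.02234994] std 0.0007589010007998405
block z [0.15718885 0.15791491] ctr [0.59496441 0.05612624 0.15718885] corners [[0.5702, 0.072], [0.6148, 0.0759], [0.6205, 0.0404], [0.5744, 0.0362]]
 top plane [0.15725575 0.00042078 0.02778768]
 dot (333.9471544715447, 116.71951219512195) 246.0
collar 214 [ 0.5987 -0.0553  0.1238] [ 0.6163 -0.0407  0.1378] [ 0.6071 -0.048   0.1342]
width [15, 14, 14, 15, 14, 14, 13, 14, 14] 71
depth fit x(y) [ 0.60380086 -0.04520825] z(y)-7mm [0.1325683  0.62290803] std 0.035485834962760435
block z [0.1572575  0.15793498] ctr [0.59491825 0.05614326 0.1572575 ] corners [[0.5717, 0.0722], [0.6161, 0.0761], [0.6189, 0.0403], [0.5729, 0.036]]
 top plane [ 0.15731162 -0.00850498  0.02402666]
 dot (230.61475409836066, 116.54508196721312) 244.0
collar 210 [ 0.5993 -0.055   0.1237] [0.6396 0.0628 0.4571] [ 0.6101 -0.0477  0.1343]
dot tri (array([0.59517473, 0.05657475, 0.15731857]), [np.float64(6.852153292384037e-06), np.float64(6.852153292386874e-06)])
axis at 0.03 [0.59842683 0.03       0.12930997]
axis at -0.08 [ 0.61244152 -0.08        0.1259226 ]
dir [ 0.12632569 -0.99151881 -0.03053312] lean deg 7.260722915449753 dip 1.74969063432183
[[[130, 114, 106], [131, 115, 107], [132, 116, 108], [132, 116, 108]], [[130, 114, 107], [131, 115, 106], [132, 117, 110], [132, 116, 108]], [[134, 119, 110], [134, 118, 110], [133, 116, 108], [133, 118, 109]], [[133, 117, 109], [135, 119, 110], [133, 117, 110], [133, 116, 109]]]
```

```bash
cat >> h.py <<'E'
SP0=np.array([.5952,.0565,.1298]); SD=np.array([.1263,-.9915,-.0285]); SD/=np.linalg.norm(SD)
YAW=np.radians(7.26)
Rg=Rn.from_euler("z",YAW).as_matrix()@np.diag([1,-1,-1.])
def F(n=5):
    a=[]
    for _ in range(n): a.append(get_wrist_force()); dwell(.01)
    return np.mean(a,0)
E
python3 - <<'E'
from h import *
q=Rq(Rg)
goto([.5952,.0565,.24],q)
gripper_to(0.75)
print(get_finger_gap(),F())
print(servo_line([.5952,.0565,.140],.08,force_limit=8)); dwell(.2)
print(get_eef_pos(),F(),get_clock())
p,d=grab_frame("wrist");cv2.imwrite("pics/w3.png",p)
E
```

```text
0.7505849547348612 [ 0.16466268  0.28057808 -0.22877751]
False
[0.59539456 0.05653475 0.14035151] [ 0.34351035 -0.30494922  0.25898582] 6.775
```

View pics/w3.png

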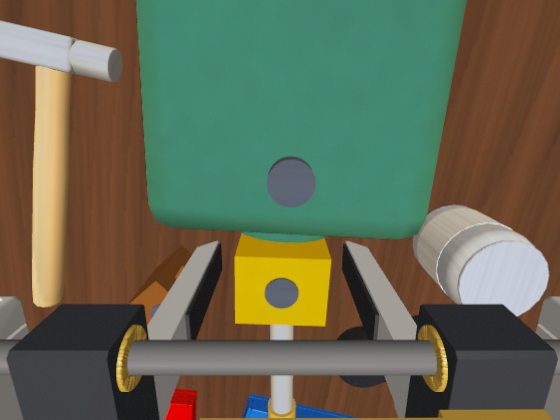

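The block's top (dot at 282,292) is centred between the fingers at about columns 220 and 343, and nothing is in the way. I'll close the gripper now.

Run:
```python
from h import *
f0=F(); gripper_to(0.0,30); dwell(.2)
f1=F();print(f0,f1,get_finger_gap(),get_eef_pos())
p0=np.array(get_eef_pos())
for dz in (.001,.002,.003,.004):
    s=servo_line(p0+[0,0,dz],.02,force_limit=8); dwell(.1); print(dz,s,F(),get_wrist_torque(),get_eef_pos()[2])
print(get_clock())
```

```text
[-0.1454638  -0.09298079 -0.09232255] [-0.04518214 -0.33642153 -0.2142884 ] 0.4675927449567533 [0.59520525 0.05647912 0.14000389]
0.001 False [ 0.12851642  0.08907846 -3.7556064 ] [-0.14648197  0.07276581 -0.01541112] 0.1406799997281585
0.002 False [-0.10591653  0.0362339  -3.83953861] [-0.05744361  0.04458175 -0.00932552] 0.14200629620740438
0.003 False [-0.22430785 -0.08088776 -3.47156046] [-0.08868702  0.0236986  -0.03106389] 0.14300752429290592
0.004 False [ 0.16179096 -0.00608759 -3.55047147] [-0.0338935   0.08134593  0.00082276] 0.1439912495981072
9.2
```

```bash
cat >> h.py <<'E'
P0=np.array([.5952,.0565,.1440])
E
python3 - <<'E'
from h import *
for s in (.015,.03,.045,.06,.068):
    r=servo_line(P0+SD*s,.04,force_limit=6); dwell(.1); print(s,r,np.round(F(),2),np.round(get_wrist_torque(),2),np.round(get_eef_pos(),4))
    if r: break
print(get_clock())
E
```

```text
0.015 False [ 0.15  0.16 -3.69] [-0.06  0.03 -0.05] [0.597  0.042  0.1435]
0.03 False [-0.15 -0.01 -3.5 ] [-0.04  0.07 -0.04] [0.599  0.0271 0.1431]
0.045 False [ 0.1   0.37 -3.86] [-0.1   0.07  0.01] [0.6008 0.0122 0.1427]
0.06 False [-0.03  0.1  -3.56] [-0.07  0.04 -0.01] [ 0.6027 -0.0027  0.1422]
0.068 False [ 0.43  0.09 -3.37] [-0.08  0.04 -0.05] [ 0.6038 -0.0108  0.142 ]
12.3583
```

```bash
cat >> h.py <<'E'
EX=np.array([np.cos(YAW),np.sin(YAW),0])
UZ=np.cross(EX,SD); UZ*=np.sign(UZ[2])
def probe(c,ax,rng=.006,lim=3.,sp=.012):
    out=[]
    for s in(1,-1):
        servo_line(c,.03); dwell(.1); f0=F(8)
        r=servo_line(c+ax*s*rng,sp,force_limit=lim); p=np.array(get_eef_pos()); f=F(3)-f0
        out.append((s,r,(p-c)@ax*1e3,f@ax)); print(s,r,"mm %.2f"%((p-c)@ax*1e3),"F",np.round(f,2),"tau",np.round(get_wrist_torque(),2))
    servo_line(c,.03); dwell(.1)
    return (out[0][2]+out[1][2])/2
E
python3 - <<'E'
from h import *
c=P0+SD*.068
dx=probe(c,EX);print("dx",dx)
dz=probe(c,UZ);print("dz",dz,get_clock())
E
```

```text
1 True mm 2.85 F [-0.52 -0.11  0.68] tau [-0.09  0.04  0.  ]
-1 True mm -3.61 F [2.01 0.56 1.46] tau [-0.09 -0.53  0.01]
dx -0.3797506032076048
1 True mm 3.49 F [-0.03 -0.48 -0.18] tau [-0.07  0.06 -0.05]
-1 True mm -3.98 F [-0.42  0.18  8.43] tau [-0.06  0.15  0.06]
dz -0.2452273922617385 16.625
```

```bash
cat >> h.py <<'E'
def sprobe(c,ax,start=.0025,step=.0003,thr=1.5,mx=.006):
    out=[]
    for s in(1,-1):
        servo_line(c,.03); dwell(.1); f0=F(10)@ax; a=start; servo_line(c+ax*s*a,.03); hist=[]
        while a<mx:
            servo_line(c+ax*s*a,.03); dwell(.04); f=(F(4)@ax-f0)*-s; hist.append((round(a*1e3,2),round(f,2)))
            if f>thr: break
            a+=step
        out.append(s*a*1e3); print(s,hist[-4:],"tau",np.round(get_wrist_torque(),2))
    servo_line(c,.03); dwell(.1)
    print("centre %.2f span %.2f"%(sum(out)/2,out[0]-out[1]));return sum(out)/2
E
python3 - <<'E'
from h import *
c=P0+SD*.068
dx=sprobe(c,EX);print(get_clock())
dz=sprobe(c,UZ,.003);print(get_clock())
E
```

```text
1 [(3.4, np.float64(-0.38)), (3.7, np.float64(-0.46)), (4.0, np.float64(-0.1)), (4.3, np.float64(1.51))] tau [-0.16  0.53  0.02]
-1 [(3.1, np.float64(-0.32)), (3.4, np.float64(-0.31)), (3.7, np.float64(1.18)), (4.0, np.float64(2.1))] tau [-0.03 -0.64  0.03]
centre 0.15 span 8.30
22.6417
1 [(3.6, np.float64(-0.09)), (3.9, np.float64(0.16)), (4.2, np.float64(0.16)), (4.5, np.float64(2.04))] tau [-0.1  -0.17  0.  ]
-1 [(3.3, np.float64(-0.1)), (3.6, np.float64(0.03)), (3.9, np.float64(0.96)), (4.2, np.float64(4.5))] tau [-0.03  0.3   0.05]
centre 0.15 span 8.70
28.025
```

```bash
cat >> h.py <<'E'
C1=P0+EX*.00025+UZ*.00025
E
python3 - <<'E'
from h import *
f0=F(10)
for s in (.074,.080,.086,.092,.098,.104,.110,.116,.122,.128,.134,.140,.150):
    r=servo_line(C1+SD*s,.015 if s<.09 else .02,force_limit=4); f=F(4)-f0
    print(s,r,"along %.2f x %.2f z %.2f"%(f@SD,f@EX,f@UZ),np.round(get_wrist_torque(),2),np.round(get_eef_pos(),4))
    if r or abs(f@EX)>2.5 or abs(f@UZ)>2.5: break
print(get_clock())
E
```

```text
0.074 False along 0.11 x -0.02 z -0.31 [-0.05  0.02  0.  ] [ 0.6048 -0.0168  0.1421]
0.08 False along 0.44 x -0.21 z 0.02 [-0.09 -0.   -0.04] [ 0.6056 -0.0228  0.142 ]
0.086 False along -0.05 x -0.01 z 0.07 [-0.1   0.03 -0.03] [ 0.6063 -0.0287  0.1418]
0.092 False along 0.04 x -0.30 z -0.14 [-0.05  0.04 -0.01] [ 0.607  -0.0348  0.1416]
0.098 False along 0.58 x -0.51 z 0.23 [-0.08 -0.02  0.02] [ 0.6078 -0.0407  0.1415]
0.104 False along 0.11 x 0.18 z 0.28 [-0.03  0.04  0.04] [ 0.6085 -0.0467  0.1413]
0.11 False along 0.23 x 0.38 z 0.44 [-0.08  0.04  0.02] [ 0.6093 -0.0526  0.1411]
0.116 False along 0.07 x 0.03 z 0.68 [-0.11  0.03 -0.01] [ 0.6101 -0.0585  0.1409]
0.122 False along -0.10 x 0.22 z -0.01 [-0.07  0.04 -0.08] [ 0.6108 -0.0645  0.1407]
0.128 False along -0.36 x 0.09 z 0.30 [-0.04  0.05  0.01] [ 0.6116 -0.0705  0.1406]
0.134 False along 0.58 x -0.00 z -0.25 [-0.1  -0.03  0.05] [ 0.6123 -0.0764  0.1404]
0.14 False along 0.19 x 0.23 z 0.15 [-0.01  0.04 -0.04] [ 0.6131 -0.0824  0.1402]
0.15 False along 0.33 x 0.11 z -0.27 [-0.04  0.02  0.02] [ 0.6144 -0.0921  0.1399]
34.8917
```

The block cleared the collar with forces under about 0.7 N. I'll lift it, carry it towards the tray, and check the tray from the top and wrist cameras.

```bash
cat >> h.py <<'E'
dip=np.arcsin(-SD[2])
Rp=Rn.from_rotvec(-EX*dip).as_matrix()
if abs((Rp@SD)[2])>1e-3: Rp=Rp.T
Rpl=Rp@Rg
E
python3 - <<'E'
from h import *
print("check",Rp@SD)
servo_line(C1+SD*.165+[0,0,.02],.06)
goto([.642,-.15,.20],Rq(Rpl)); dwell(.2)
pose=(get_eef_pos(),get_ee_rot());p,d=grab_frame("wrist");cv2.imwrite("pics/w4.png",p);np.savez("pics/w4.npz",d=d,p=pose[0],q=pose[1])
p,d=grab_frame("top");cv2.imwrite("pics/t4.png",p);np.save("pics/t4.npy",d)
p,d=grab_frame("scene");cv2.imwrite("pics/s4.png",p)
print(pose,F(),get_finger_gap(),get_clock())
E
```

```text
check [ 1.26361688e-01 -9.91984236e-01 -1.57222924e-12]
(array([ 0.64114031, -0.1484137 ,  0.19879985]), array([ 1.33120767e-02,  9.97865891e-01,  6.39247724e-02, -2.76590428e-04])) [ 0.34050941 -0.20127241 -3.35341729] 0.4694886250551256 36.2083
```

View pics/w4.png

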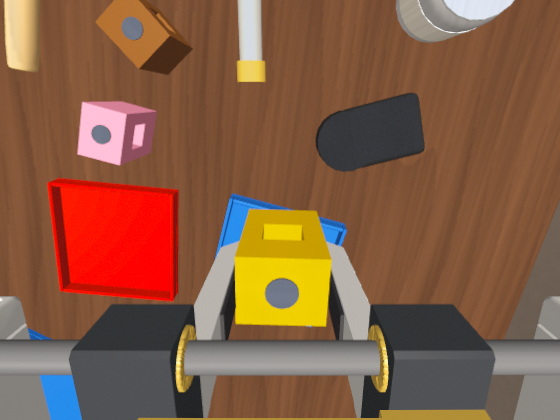

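View pics/s4.png

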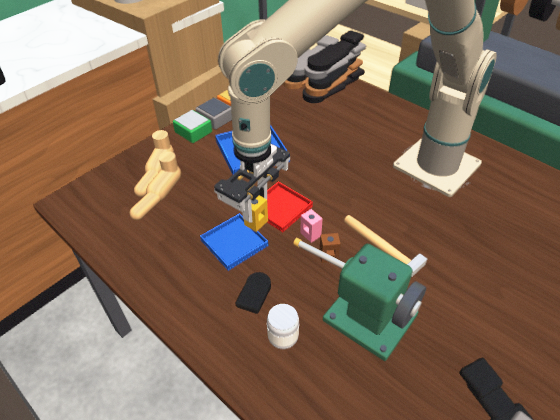

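The block is held upright. The tray's near corners appear at (232,196) and (345,228), with the red tray off to the left. I'll cross-check those corners, including their height from two views.

Run:
```python
from h import *
L={}
for i in(1,2,4):
    z=np.load(f"pics/w{i}.npz");L[i]=(cv2.imread(f"pics/w{i}.png"),z["d"],(z["p"],z["q"]))
C={}
for i,b in((1,(296,262,366,338)),(2,(236,262,336,338)),(4,(210,188,352,250))):
    im=L[i][0];m=np.zeros(im.shape[:2],np.uint8);x0,y0,x1,y1=b
    m[y0:y1,x0:x1]=cv2.inRange(cv2.cvtColor(im,cv2.COLOR_BGR2HSV),(105,120,60),(130,255,255))[y0:y1,x0:x1]
    v,u=np.nonzero(m); k=np.argmin(v+.0*u+ (u*0.7)); c1=(u[k],v[k]); k2=np.argmin(v-u*.7) ; c2=(u[k2],v[k2]); C[i]=(c1,c2)
    print(i,c1,c2,np.round(onz("wrist",[c1,c2],.02,L[i][2]),4).tolist())
for a,b in((1,4),(2,4)):
    print(tri([(lambda r:(r[0],r[1][0]))(rays("wrist",[C[i][0]],L[i][2])) for i in(a,b)]))
print("rt",tri([(lambda r:(r[0],r[1][0]))(rays("wrist",[C[i][1]],L[i][2])) for i in(2,4)]))
im=cv2.imread("pics/top0.png");d=np.load("pics/top0.npy");v,u=np.mgrid[178:193:3,315:331:3];P=atdepth("top",np.c_[u.ravel(),v.ravel()],d[v.ravel(),u.ravel()]);print("floor",np.median(P[:,2]))
```

```text
1 (np.int64(307), np.int64(268)) (np.int64(365), np.int64(276)) [[0.5863, -0.1567, 0.02], [0.6707, -0.1694, 0.02]]
2 (np.int64(248), np.int64(268)) (np.int64(331), np.int64(279)) [[0.5907, -0.157, 0.02], [0.7111, -0.1748, 0.02]]
4 (np.int64(232), np.int64(194)) (np.int64(343), np.int64(223)) [[0.5905, -0.1615, 0.02], [0.7103, -0.1783, 0.02]]
(array([ 0.58799765, -0.16791485, -0.00201902]), [np.float64(0.00020696795490947808), np.float64(0.00020696795490962906)])
(array([ 0.58809586, -0.1679395 , -0.00162863]), [np.float64(0.00019798288640844854), np.float64(0.00019798288640827122)])
rt (array([ 0.7141253 , -0.18418205,  0.00290729]), [np.float64(0.0002763531322496943), np.float64(0.00027635313224989605)])
floor 0.003187912319260411
```

Tray centre is about (0.642, −0.240), agreeing within about 3 mm between views. The floor is at about 3–4 mm by depth. The triangulated corner heights (−2 to +3 mm) suggest those pixels lie on the wall's foot, not its rim, which doesn't affect placement. Now I'll lower the block by feel.

```bash
python3 - <<'E'
from h import *
q=Rq(Rpl); X,Y=.642,-.240
goto([X,Y,.14],q); 
print(servo_line([X,Y,.066],.06,force_limit=6)); dwell(.3); print(F(),get_eef_pos(),get_clock())
r=servo_line([X,Y,.048],.008,force_limit=2.5); print(r,F(),get_wrist_torque(),get_eef_pos(),get_clock())
p,d=grab_frame("scene");cv2.imwrite("pics/s5.png",p[150:330,150:390]); p,d=grab_frame("wrist");cv2.imwrite("pics/w5.png",p)
E
python3 -c "
import cv2;a=cv2.imread('pics/s5.png');cv2.imwrite('pics/s5b.png',cv2.resize(a,None,fx=3,fy=3))"
```

```text
False
[-0.2106421   0.13201995 -3.70940532] [ 0.64208543 -0.23999373  0.06614954] 38.4417
True [-1.48057578e-03 -3.97994677e-03  6.32896210e+00] [-0.00633308  0.13595236  0.03957461] [ 0.64196511 -0.24005288  0.05608541] 39.7583
```

View pics/s5b.png

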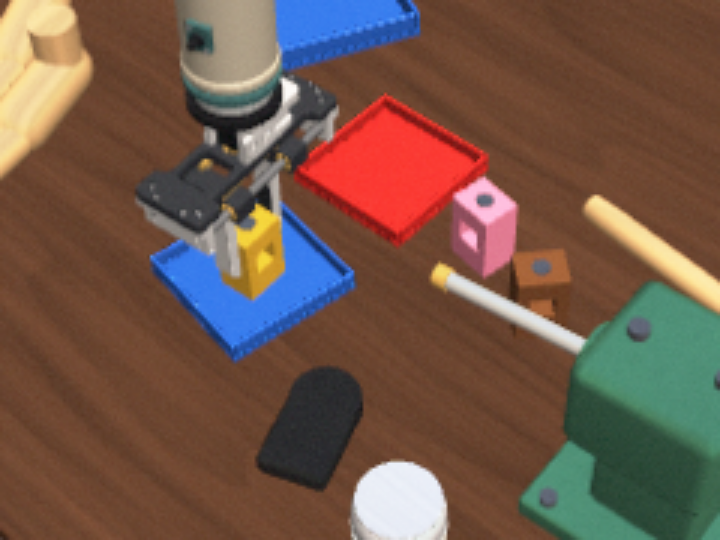

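View pics/w5.png

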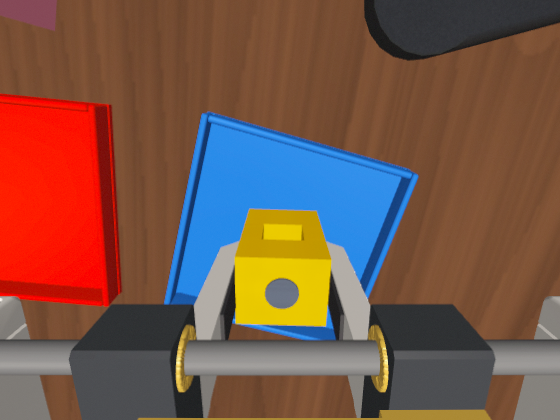

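The block stands inside the blue tray, centre at about (255,265) in the enlarged scene picture, with clear floor all round. I'll release and retreat.

Run:
```python
from h import *
gripper_to(0.75); dwell(.3); print(get_finger_gap(),F())
p=np.array(get_eef_pos()); z=qR(get_ee_rot())[:,2]
print(servo_line(p-z*.10,.08,force_limit=6)); 
goto([.60,-.10,.30],Rq(Rg)); dwell(.5)
pose=(get_eef_pos(),get_ee_rot())
for n in("scene","top","wrist"):
    im,d=grab_frame(n);cv2.imwrite(f"pics/{n}6.png",im);np.save(f"pics/{n}6.npy",d)
im=cv2.imread("pics/scene6.png");d=np.load("pics/scene6.npy")
m=cv2.inRange(cv2.cvtColor(im,cv2.COLOR_BGR2HSV),(20,120,80),(35,255,255));m[:205]=0;m[265:]=0;m[:,:200]=0;m[:,270:]=0
P=cloud("scene",d,m>0);print(np.round(np.percentile(P,[1,50,99],axis=0),4),F(),get_clock())
```

```text
0.7511335520154481 [ 0.24896882 -0.08893355  0.14058797]
False
[[ 0.6194 -0.2566  0.0087]
 [ 0.6502 -0.226   0.0566]
 [ 0.6652 -0.2182  0.0797]] [-0.15767484 -0.04020349  0.53021466] 43.7333
```

View pics/scene6.png

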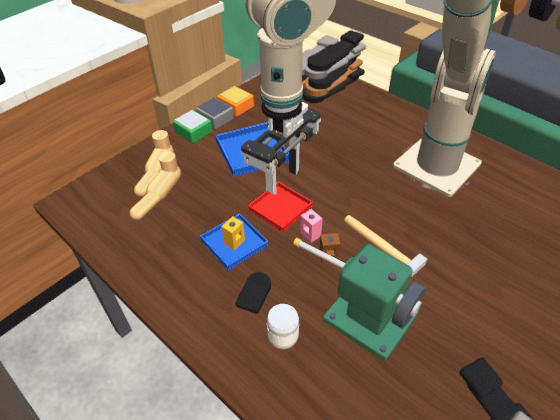

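View pics/wrist6.png

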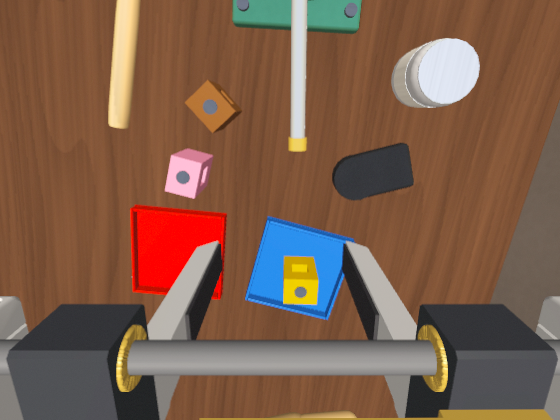

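The block stands upright in the blue tray, at (233,233) in the scene view and (300,282) in the wrist view. The tin, heel and hammer look unmoved, and the gripper is clear.

```bash
python3 -c "
from station import *
close_job(); print(get_clock())"
```

```text
the job is handed in; nothing more can be done
the job is handed in; nothing more can be done
```

The yellow block is off the spindle and standing upright in the small blue tray, released. I handed the job in at about 44 s on the robot's clock.

- **Spindle:** Two wrist-camera views put its direction at 7.3° sideways in the world frame (this includes the machine's own yaw) with about a 1.7° dip. I gripped the block square to it and centred the bore by touch just before the collar. The measured play was 8.3 mm sideways and 8.7 mm vertically, against 8 mm nominal.
- **Collar pass:** Readings taken at stops every 6 mm stayed below about 0.7 N in every direction. The highest reading I saw against the spindle was about 8.4 N, during the first vertical probe; the limit is 20 N.
- **Placing:** The block touched the tray floor with about 10 N at roughly 0.2 m above nothing else, limit 35 N. Final pictures show it near the tray's centre, its top at about 0.080 m by depth, though I did not measure its tilt. The tin, hammer, heel and red tray look unmoved by eye.

**Disagreements:**
- The first quick touch probe gave a centre about 0.4–0.5 mm away from the slower one, apparently from noise triggers, so I used the slower one.
- My two-view check of the tray corners gave heights of −2 to +3 mm instead of the 20 mm rim, so it did not confirm the rim height. The corner positions agreed within about 3 mm, and contact came at the expected floor height.

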